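Dress a plate edge with forward file strokes

TASK

Take the block file from its rubber rest and dress the top edge of the aluminium plate in the clamp: at least three long, level, square strokes, pushing away from the robot along the clamp's guide rods with a firm but moderate pressure of about 8 N (never over 18 N), each beginning with the front part of the sole on the edge and ending with the file's middle past it. File on the forward stroke only: lift the file clear at the end of each stroke before bringing it back, and never drag it backwards on the plate. Then lay the file down (do not drop it), sole down, in the middle of its rest, lined up as it was, let go, and leave everything else as it stands.

Things in the scene. Friction and masses are not known exactly. Their poses are not given: they have to be found in the camera images.
- file_center (a point): block file's centre, 24 mm above the sole's underside. Flat sole 150 long (x) x 28 wide (y), 12 thick with its black backing; on it an orange upright grip rib 86 long (x) x 16 wide (y), 12 to 48 mm above the underside, to be pinched across y. +x end (white mark on the backing) is the front, z up. Mass about 0.22 kg.
- clamp: fixed filing clamp, grey base 160 (x) x 96 (y) mm, origin at its underside's centre, on the bench; +x is the stroke direction (away from the robot, along its two guide rods), z up. A blue sprung carriage on the rods carries the jaws and the plate.
- jaws (a point): top centre of the steel jaws, 76 mm above the bench. The aluminium plate, 6 thick (x) x 50 wide (y), stands upright in them. Its level top edge is 20 to 47 mm above this point: it differs each time and is not measured, feel for it. The plate gives way downwards only about 1 mm per 5 N and springs back. File friction on it: 0.6 to 1.
- carriage (a joint): slide of the blue carriage (with jaws and plate) along the clamp's +x, m; 0 unloaded, sprung both ways with 1200 N/m (limits +-14 mm), so +5 mm means the file pushes the plate forward with 6 N; negative: dragged backwards. The plate stands at this x in the clamp frame.
- rest: fixed file rest: black rubber mat 200 (x) x 90 (y) mm with low wooden lips (10 mm high) at its two x ends; origin at the underside's centre, on the bench; the rubber surface is 6 mm up. The file lies on it along x, front to +x. Between rest and clamp, from 0.39 m ahead of the robot on, stands a white and green instrument about 0.2 m high: go round or well above it.
- cup: bystander: white specimen cup with blue lid, 65 mm wide, 65 mm high, origin under its centre
- vial_orange: bystander: small white vial with orange cap, 22 mm wide, 58 mm high, origin under its centre
- bottle_blue: bystander: small white bottle with blue cap, 34 mm wide, 61 mm high, origin under its centre

How it is judged (in metres and radians):
On the way, in this order (a step that is already met when the one before it is completed fails the run):
1. the file is lifted off its rest (contact force between file and rest below 0.02 N and z of file_center in the frame of rest above 0.06 m), for 0.1 s.
2. first stroke, beginning: front part of the sole on the plate's edge (file centre 25 to 60 mm before the plate), square (10 deg) and level (8 deg), pressed with 3.5 to 15 N and moving forward (x of file_center in the frame of clamp between -0.06 and -0.025 m and y of file_center in the frame of clamp between -0.016 and 0.016 m and z of file_center in the frame of clamp above 0.1 m and angle between the x axis of file_center and the x axis of clamp, either way round below 0.18 rad and angle between file_center's own z axis and vertical below 0.14 rad and contact force between file and clamp between 3.5 and 15 N and value of joint carriage above 0.001 m), for 0.06 s.
3. first stroke, ending: file centre 0 to 40 mm past the plate, still pressed with 3.5 to 15 N and moving forward (x of file_center in the frame of clamp between 0 and 0.04 m and y of file_center in the frame of clamp between -0.016 and 0.016 m and z of file_center in the frame of clamp above 0.1 m and angle between the x axis of file_center and the x axis of clamp, either way round below 0.18 rad and angle between file_center's own z axis and vertical below 0.14 rad and contact force between file and clamp between 3.5 and 15 N and value of joint carriage above 0.001 m), for 0.06 s.
4. first stroke done: file lifted clear of the plate at the forward end (contact force between file and clamp below 0.05 N and x of file_center in the frame of clamp above -0.01 m and z of file_center in the frame of clamp above 0.1 m), for 0.1 s.
5. second stroke, beginning: front part of the sole on the plate's edge (file centre 25 to 60 mm before the plate), square (10 deg) and level (8 deg), pressed with 3.5 to 15 N and moving forward (all of step 2), for 0.06 s.
6. second stroke, ending: file centre 0 to 40 mm past the plate, still pressed with 3.5 to 15 N and moving forward (all of step 3), for 0.06 s.
7. second stroke done: file lifted clear of the plate at the forward end (all of step 4), for 0.1 s.
8. third stroke, beginning: front part of the sole on the plate's edge (file centre 25 to 60 mm before the plate), square (10 deg) and level (8 deg), pressed with 3.5 to 15 N and moving forward (all of step 5), for 0.06 s.
9. third stroke, ending: file centre 0 to 40 mm past the plate, still pressed with 3.5 to 15 N and moving forward (all of step 6), for 0.06 s.
10. third stroke done: file lifted clear of the plate at the forward end (all of step 7), for 0.1 s.
At the end, for the whole second after the job is handed in: the file lies released and still, sole down (tilt under 3 deg) on the rubber of its rest, its centre within 25 mm of the rest's centre and lined up with it within 11 deg; bystanders upright within 20 mm of where they stood (horizontal distance between file_center and rest below 0.025 m and angle between the x axis of file_center and the x axis of rest, either way round below 0.2 rad and angle between file_center's own z axis and vertical below 0.06 rad and z of file_center in the frame of rest between 0.026 and 0.034 m and contact force between file and rest above 0.8 N and linear speed of file below 0.02 m/s and contact force between file and the fingers below 0.05 N and distance of each of cup, vial_orange, bottle_blue from where it was at the start of the episode below 0.02 m and angle between each of cup, vial_orange, bottle_blue's own z axis and vertical below 0.15 rad); the robot touches nothing.
It fails at once if the plate is pressed with more than 18 N (contact force between file and clamp above 18 N).
It fails at once if the file drags the plate backwards (carriage pulled more than 2 mm back, about 2.4 N) (value of joint carriage below -0.002 m and contact force between file and clamp above 0.3 N).
It fails at once if the file is dropped (falls free, out of the fingers, faster than 0.5 m/s) (linear speed of file above 0.5 m/s and contact force between file and the fingers below 0.05 N).
It fails at once if a bystander is shifted by more than 20 mm or tipped (distance of any of cup, vial_orange, bottle_blue from where it was at the start of the episode above 0.02 m or angle between any of cup, vial_orange, bottle_blue's own z axis and vertical above 0.3 rad).
It also fails if it takes over 72 s, if anything falls off the work surface, if the arm or the gripper's body presses on something with over 40 N, if the wrist force passes 120 N, or if a joint passes its speed limit or range.

ROBOT

A 6-joint arm with a two-finger parallel gripper is mounted at the origin on a cart in front of the work surface, level with it; the furniture and walls round the work are solid. World frame = base frame: x ahead of the robot, y to its left, z up, the work surface at z = 0. Lengths are in m, angles in degrees, forces in N, time in s.
With the tool pointing down it reaches from about 0.35 to 0.875 m from the base axis. Payload 4.2 kg.
Tool frame: the origin (TCP) lies at the very end of the fingers, on their centre line; the grasp point (between the pads) lies 19 mm behind it; z points along the fingers, y is the line along which they close (so a half turn about z gives the same grasp; the last joint's range is limited). The gripper opens to 87 mm and grips with 3 to 60 N. Pads are 19 mm wide; open, the fingers measure 117 mm over their backs; the gripper's body (75 mm by 190 mm) begins 51 mm behind the grasp point.
Start: joints at [90.447, 22.042, 0.453, 0, -68.411, -14.817], TCP at [0.155, 0.605, 0.223] pointing down, gripper open.
Joint ranges: [-179.83, 179.83], [-69.29, 118.12], [-61.27, 80.66], [-181.25, 117.63], [-171.15, -9.14], [-177.46, 177.46]. Speed limits (degrees/s): [159.86, 159.86, 180, 180, 180, 180].

INTERFACE

Orientations are given as a 3x3 rotation matrix whose columns are the frame's x, y, z axes.
In Python, from station import sense, cams, r gives the robot as it stands. The module is installed in compiled form; this text tells all that it offers.
- The arm moves only by the tool step_arm, never from a script. Its argument "targets" is text: rows parted by semicolons, each of 4 numbers parted by spaces: the shift along the tool's x, y, z in cm, then the turn about the tool's z in degrees. In form: x y z turn; .... A call has 1 to 12 rows; each row shifts and turns the commanded pose from where the row before left it, along the tool's axes as they then stand; what a row does not reach is not made up. A row lasts 1/12 s, in which the tool goes at most 41.7 mm and 7.16 degrees, less where a joint would pass 70% of its speed; a pose out of reach is approached as far as the arm can. A call with a gripper value outside its range is refused whole. "claw" is the finger opening in cm, from 0 to 8.7, set as the call begins (left out, the last holds). The fingers move at their own pace and stop on an object; the grip force is fixed at half the most. Time passes only in rows, so rows that do not move let the fingers close. It gives the time, the measured TCP pose, the force, the opening and the grip force at its end, in the units of the state.
- sense(): the state, without advancing time (a new reading comes with each control period).
- cams.capture(name): name is "scene" or "top"; returns a dict with "frame" (420x560x3 uint8, blue, green, red), "vertical_fov" (degrees; the focal length in pixels is half the picture's height over the tangent of half this angle, whatever the lens; pixels are square), "cx", "cy" (the principal point, pixels), "eye" and "rotation" of the camera in the world. Camera axes: x right, y down, z forward; pixel columns grow to the right and rows downward; lengths in m; the calibration is good to about 2 mm. A picture is of the moment at which its call begins. There is no depth.
- r.finish_job(): hands the job in; it is judged then, once.
The state is a dict: "time_s": time; "joints": joint angles; "joint_velocities": joint speeds; "effort": joint torques, N m; "tcp_pos": TCP position; "ee_rot": TCP orientation; "wrist_force": force on the tool from outside, world axes, zero at the start; "moment": the same for the moment, N m; "gripper_width": opening from 0.0 (shut) to 1.0 (fully open); "gripper_force": force on a finger pad.
Only numpy, scipy, OpenCV 4.12 (cv2) and the standard library are available. Lean on these libraries where they do the work, as an engineer would, in place of code of your own. Each camera call takes 0.05 s, during which the arm holds its last target. There are 200 camera calls.

## Working session

There is one attempt and no reset: what is moved stays moved. The work goes in short steps, Python scripts to look and compute and a tool call to move; the robot and the scene stay as the last step left them, time stands still between calls to the robot, and variables do not carry over. Pictures are saved under pics/ and viewed, at most 10 in all, crops included, and the job is handed in when it is done.

Besides the shell and the picture viewer there is one more tool, called after "Request:" as name(argument=value, ...) on one line, values as JSON. step_arm: Moves the arm, as the interface text tells. Its arguments: {"type":"object","properties":{"targets":{"type":"string"},"claw":{"type":"number"}},"required":["targets"]}

```bash
mkdir -p pics; cat > h.py <<'E'
import numpy as np, cv2, pickle
from station import sense, cams, r
def cap(name,tag):
    c=cams.capture(name); cv2.imwrite(f'pics/{tag}.png',c['frame']); pickle.dump(c,open(f'pics/{tag}.pkl','wb')); return c
def ray(c,u,v,z):
    f=c['frame'].shape[0]/2/np.tan(np.radians(c['vertical_fov']/2))
    d=np.array(c['rotation'])@np.array([(u-c['cx'])/f,(v-c['cy'])/f,1]); e=np.array(c['eye'])
    return e+d*(z-e[2])/d[2]
def proj(c,p):
    f=c['frame'].shape[0]/2/np.tan(np.radians(c['vertical_fov']/2))
    q=np.array(c['rotation']).T@(np.array(p)-np.array(c['eye'])); return [c['cx']+f*q[0]/q[2],c['cy']+f*q[1]/q[2]]
def load(tag): return pickle.load(open(f'pics/{tag}.pkl','rb'))
E
python3 - <<'E'
from h import *
for n in ('scene','top'):
    c=cap(n,n+'0'); print(n,c['eye'],c['rotation'],c['vertical_fov'],c['cx'],c['cy'])
s=sense(); print(s)
E
```

```text
scene [ 0.05123167 -0.73382327  0.44981386] [[ 0.82628502 -0.20322431  0.52531224]
 [-0.56274489 -0.33743516  0.75462289]
 [ 0.02390111 -0.91915037 -0.39318105]] 56.54349056080281 277.64221974622416 204.4556650632862
top [0.35260183 0.02915365 1.31344768] [[-0.01969687 -0.98732337  0.15749472]
 [-0.99971941  0.01737614 -0.01609876]
 [ 0.01315803 -0.15776763 -0.9873886 ]] 42.4070644389764 280.67577207952047 201.9393441807234
{'time_s': 0.1, 'joints': array([ 9.04475574e+01,  2.20853727e+01,  3.87856840e-01, -2.45033644e-02,
       -6.84133072e+01, -1.48165824e+01]), 'joint_velocities': array([ 0.02100127, -0.11466764,  0.18211366,  0.11339023, -0.05183442,
        0.02940637]), 'effort': array([ 3.82592734e-04, -3.91692638e+01,  1.87932962e+01,  4.23185349e+00,
        1.33949745e-02, -7.17099101e-05]), 'tcp_pos': array([0.15495764, 0.60492119, 0.22158317]), 'ee_rot': array([[ 9.68678332e-01, -2.48318631e-01, -3.82548188e-04],
       [-2.48318901e-01, -9.68676401e-01, -1.93724126e-03],
       [ 1.10487695e-04,  1.97155757e-03, -9.99998050e-01]]), 'wrist_force': array([ 0.55321298,  0.31337726, -0.00590001]), 'moment': array([ 0.01216685, -0.0038836 , -0.00654939]), 'gripper_force': 0.0, 'gripper_width': 1.0024499598552996}
```

View pics/scene0.png

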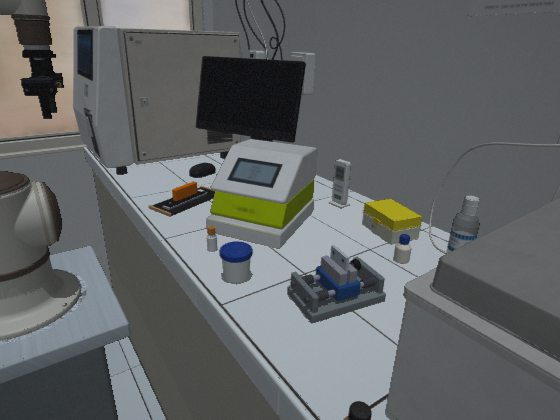

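View pics/top0.png

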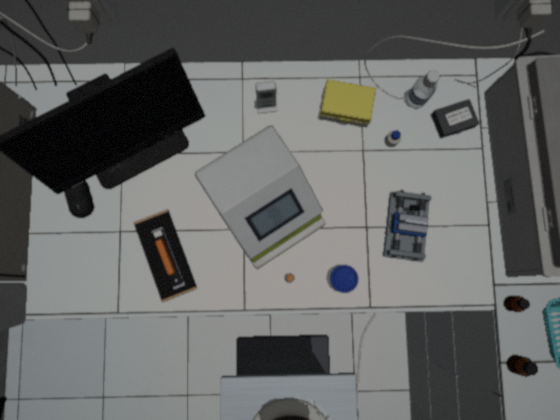

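Scene: file on its rest near (180,198), clamp near (337,285), cup (236,262), vial (211,240). Top: rest (166,254), clamp (407,226), cup (344,279), vial (290,277), instrument between. I'll enlarge rest and clamp.

```bash
python3 - <<'E'
from h import *
c=load('top0')['frame']
a=cv2.resize(c[200:310,120:210],None,fx=5,fy=5,interpolation=cv2.INTER_CUBIC)
b=cv2.resize(c[180:270,375:440],None,fx=5,fy=5,interpolation=cv2.INTER_CUBIC)
im=np.zeros((550,785,3),np.uint8); im[:550,:450]=a; im[:450,460:785]=b
im=cv2.convertScaleAbs(im,alpha=1.6,beta=15)
cv2.imwrite('pics/crop0.png',im)
E
```

```text
(no output)
```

View pics/crop0.png

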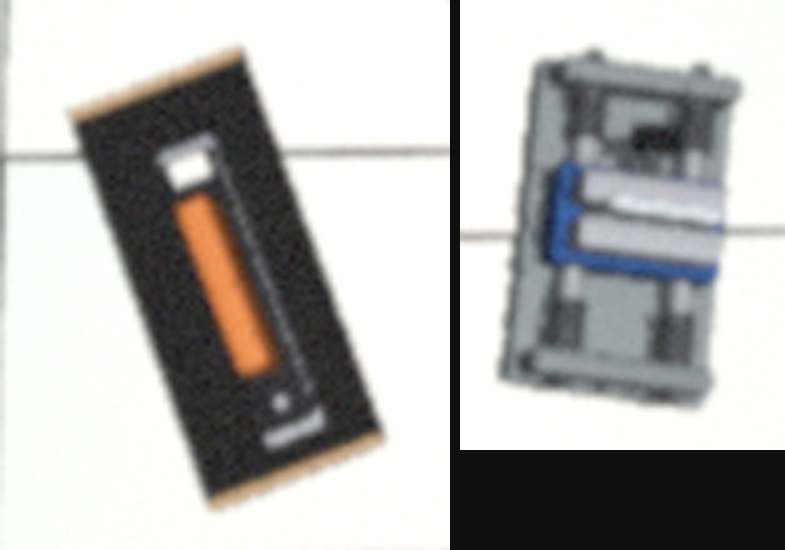

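```bash
python3 - <<'E'
from h import *
c=load('top0')
A=lambda U,V,z: ray(c,120+U/5-.4,200+V/5-.4,z)
B=lambda U,V,z: ray(c,375+(U-460)/5-.4,180+V/5-.4,z)
R=np.array([A(*p,.010) for p in ((70,117),(241,47),(384,436),(212,508))]); print('rest',R.round(4),R.mean(0))
print('len',np.linalg.norm(R[0]-R[3]),np.linalg.norm(R[1]-R[0]))
d=R[0]-R[3]+R[1]-R[2]; print('yaw',np.degrees(np.arctan2(d[1],d[0])))
F=np.array([A(*p,.054) for p in ((176,210),(205,193),(276,366),(240,379))]); print('rib',F.round(4),F.mean(0))
d=F[0]-F[3]+F[1]-F[2]; print('len',np.linalg.norm(d)/2,'yaw',np.degrees(np.arctan2(d[1],d[0])))
for nm,p,z in (('baseL',((540,62),(500,380)),0.0),('jaw',((580,172),(580,250),(722,195),(722,262)),.076),('plate',((612,200),(720,215)),.11),('endF',((560,62),(740,85)),.04),('endR',((530,352),(710,375)),.04)):
    P=np.array([B(*q,z) for q in p]); print(nm,P.round(4).tolist(),P.mean(0).round(4)); d=P[1]-P[0]; print(' ',np.degrees(np.arctan2(d[1],d[0])),np.linalg.norm(d))
s=load('scene0')['frame']
x=cv2.resize(s[235:325,280:395],None,fx=6.5,fy=6.5,interpolation=cv2.INTER_CUBIC)
cv2.imwrite('pics/crop1.png',x)
E
```

```text
rest [[0.5153 0.3641 0.01  ]
 [0.548  0.2822 0.01  ]
 [0.36   0.212  0.01  ]
 [0.328  0.2929 0.01  ]] [0.43782079 0.28779439 0.01      ]
len 0.20031401818257602 0.08820084697163744
yaw 20.634473764524774
rib [[0.4654 0.3027 0.054 ]
 [0.4731 0.2894 0.054 ]
 [0.3926 0.2556 0.054 ]
 [0.387  0.2721 0.054 ]] [0.42951312 0.2799487  0.054     ]
len 0.08571809972542603 yaw 22.089110655067955
baseL [[0.5822, -0.2644, 0.0], [0.426, -0.2368, 0.0]] [ 0.5041 -0.2506  0.    ]
  169.98966781225292 0.15861011733330077
jaw [[0.5169, -0.2633, 0.076], [0.4807, -0.2613, 0.076], [0.505, -0.3286, 0.076], [0.474, -0.3266, 0.076]] [ 0.4942 -0.2949  0.076 ]
  176.89690869282384 0.036278666173763456
plate [[0.4995, -0.269, 0.11], [0.4918, -0.3173, 0.11]] [ 0.4956 -0.2931  0.11  ]
  -99.01568047747205 0.04888087998230939
endF [[0.575, -0.2651, 0.04], [0.5624, -0.3509, 0.04]] [ 0.5687 -0.308   0.04  ]
  -98.40105618770717 0.08680269587985108
endR [[0.4366, -0.2435, 0.04], [0.4242, -0.328, 0.04]] [ 0.4304 -0.2857  0.04  ]
  -98.35723022524893 0.08532209431553966
```

View pics/crop1.png

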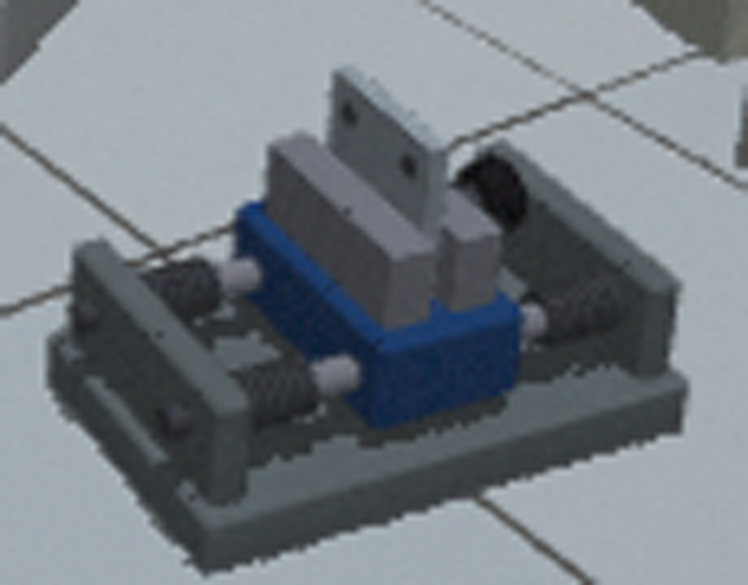

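Crop shows the plate upright in the jaws, top rear corners at crop (335,72) and (437,155), clamp right side facing the camera. Triangulate its top height.

```bash
python3 - <<'E'
from h import *
from scipy.optimize import least_squares
c=load('top0'); s=load('scene0')
# center of plate top edge
m=lambda U,V:(280+U/6.5-.42,235+V/6.5-.42)
for us,ut in (((340,68),(612,200)),((443,150),(720,217)),((391,109),(666,208))):
    a=np.array(m(*us)); b=np.array([375+(ut[0]-460)/5-.4,180+ut[1]/5-.4])
    q=least_squares(lambda p: np.r_[proj(s,p)-a,proj(c,p)-b],[.5,-.29,.11]); print(q.x.round(4),q.fun.round(2))
# predicted clamp base corners in scene crop for check
for yaw in (-9.3,):
  t=np.radians(yaw);R=np.array([[np.cos(t),-np.sin(t)],[np.sin(t),np.cos(t)]])
  for k in ((-.08,-.048),(.08,-.048),(-.08,.048)):
    p=np.r_[R@k+[.496,-.297],0]; u=proj(s,p); print(k,[(u[0]-280+.42)*6.5,(u[1]-235+.42)*6.5])
for n,u in (('cup',(344,279)),('vial',(290,277))): print(n,ray(c,*u,.065 if n=='cup' else .058))
for u in ((195,177),(269,128),(325,225),(259,266)): print('instr',ray(c,*u,.15))
# tool angle: move start
e=sense()['ee_rot']; print('tool x yaw',np.degrees(np.arctan2(e[1,0],e[0,0])))
E
```

```text
[ 0.4995 -0.2707  0.0991] [ 0.55 -0.1  -0.39  0.56]
[ 0.4917 -0.3199  0.0995] [ 0.17 -0.03 -0.14  0.19]
[ 0.4959 -0.2954  0.0989] [ 0.35 -0.07 -0.26  0.37]
(-0.08, -0.048) [np.float64(210.130606319927), np.float64(582.0197914229477)]
(0.08, -0.048) [np.float64(693.6332720079407), np.float64(433.6131020889626)]
(-0.08, 0.048) [np.float64(49.06459912144664), np.float64(380.09764906757067)]
cup [ 0.37072412 -0.13251891  0.065     ]
vial [ 0.377796   -0.00930422  0.058     ]
instr [0.59673345 0.19656339 0.15      ]
instr [0.70518117 0.03287607 0.15      ]
instr [ 0.48595534 -0.08474838  0.15      ]
instr [0.40050035 0.05919298 0.15      ]
tool x yaw -14.378055792167466
```

Request:
step_arm(targets="0 0 0 -6; 0 0 0 -6; 0 0 0 -6; 0 0 0 -6; 0 0 0 -6; 0 0 0 -6; 1.2 3.7 0 0; 1.2 3.7 0 0; 1.2 3.7 0 0; 1.2 3.7 0 0; 1.2 3.7 0 0; 1.2 3.7 0 0", claw=6)

```text
time_s: 1.1
tcp_pos: [0.3045, 0.4237, 0.2222]
ee_rot: [[0.929, 0.369, -0.0], [0.369, -0.929, -0.001], [-0.001, 0.0, -1.0]]
wrist_force: [1.5, 0.2, -0.6]
gripper_width: 0.688
gripper_force: 0.0
```

Request:
step_arm(targets="1.2 3.7 0 0; 1.2 3.7 0 0; 1.2 3.7 1 0; 1.2 3.7 1 0; 1.4 3.3 1 0; 0 0 1 0; 0 0 2 0; 0 0 2 0; 0 0 0 0; 0 0 0 0")

```text
time_s: 1.93
tcp_pos: [0.4277, 0.2797, 0.1418]
ee_rot: [[0.93, 0.369, -0.002], [0.369, -0.93, -0.002], [-0.003, 0.002, -1.0]]
wrist_force: [0.4, 1.0, 0.7]
gripper_width: 0.685
gripper_force: 0.0
```

```bash
cat >> h.py <<'E'
def st(goal=None,yaw=None):
    s=sense(); e=s['ee_rot']; p=s['tcp_pos']; print('t',round(s['time_s'],2),'p',p.round(4),'yaw',np.degrees(np.arctan2(e[1,0],e[0,0])).round(2),'tilt',np.degrees(np.arccos(-e[2,2])).round(2),'F',s['wrist_force'].round(2),'g',round(s['gripper_width']*87,1),round(s['gripper_force'],1),'j',s['joints'].round(0))
    if goal is not None: print('go tool cm',(e.T@(np.array(goal)-p)*100).round(2))
E
python3 - <<'E'
from h import *
st((.4295,.280,.021)); c=cap('scene','s1')
x=c['frame'][100:260,120:280]; cv2.imwrite('pics/s1c.png',cv2.resize(x,None,fx=3.7,fy=3.7,interpolation=cv2.INTER_CUBIC))
E
```

```text
t 1.93 p [0.4277 0.2797 0.1418] yaw 21.64 tilt 0.17 F [0.45 1.04 0.69] g 59.6 0.0 j [ 51.  16. -22.   0. -53.  60.]
go tool cm [2.100e-01 1.000e-02 1.208e+01]
```

Request:
step_arm(targets="0.2 0 3 0; 0 0 3 0; 0 0 2.5 0; 0 0 2 0; 0 0 1 0; 0 0 0.5 0; 0 0 0 0; 0 0 0 0")

```text
time_s: 2.65
tcp_pos: [0.4308, 0.282, 0.0238]
ee_rot: [[0.929, 0.369, 0.002], [0.369, -0.929, 0.002], [0.002, -0.001, -1.0]]
wrist_force: [-0.2, 0.7, 0.5]
gripper_width: 0.687
gripper_force: 0.0
```

```bash
python3 - <<'E'
from h import *
st((.4295,.280,.021)); c=cap('top','t1')
x=c['frame'][200:310,120:220]; y=cap('scene','s2')['frame'][150:240,130:230]
a=cv2.resize(x,(400,440),interpolation=cv2.INTER_CUBIC); b=cv2.resize(y,(400,360),interpolation=cv2.INTER_CUBIC)
im=np.zeros((440,800,3),np.uint8); im[:,:400]=a; im[:360,400:]=b; cv2.imwrite('pics/c2.png',im)
E
```

```text
t 2.65 p [0.4308 0.282  0.0238] yaw 21.67 tilt 0.15 F [-0.22  0.66  0.48] g 59.7 0.0 j [ 51.  25. -29.   0. -36.  60.]
go tool cm [-0.2   0.13  0.28]
```

View pics/c2.png

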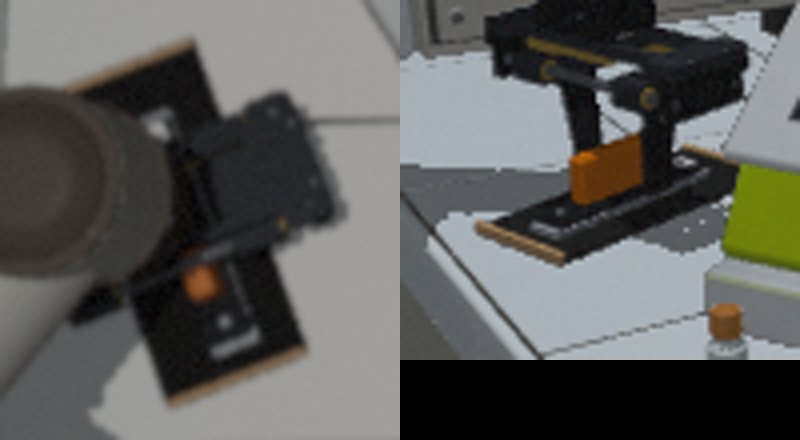

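The fingers straddle the orange rib around its middle, with free gaps on both sides. Close and lift.

Request:
step_arm(targets="-0.2 0.1 0.2 0; 0 0 0 0; 0 0 0 0; 0 0 0 0; 0 0 0 0; 0 0 0 0; 0 0 0 0; 0 0 0 0; 0 0 0 0; 0 0 0 0", claw=0)

```text
time_s: 3.58
tcp_pos: [0.4287, 0.2795, 0.0205]
ee_rot: [[0.93, 0.369, 0.0], [0.369, -0.93, 0.0], [0.0, -0.0, -1.0]]
wrist_force: [-0.0, 0.8, -0.4]
gripper_width: 0.182
gripper_force: 30.0
```

```bash
python3 - <<'E'
from h import *
st()
E
```

```text
t 3.58 p [0.4287 0.2795 0.0205] yaw 21.63 tilt 0.02 F [-0.    0.83 -0.4 ] g 15.8 30.0 j [ 51.  25. -29.  -0. -35.  60.]
```

Request:
step_arm(targets="0 0 -1 0; 0 0 -2 0; 0 0 -4 0; 0 0 -4 0; 0 0 -4 0; 0 0 -4 0; 0 0 -4 0; 0 0 -4 0; 0 0 -3 0; 0 0 0 0; 0 0 0 0; 0 0 0 0")

```text
time_s: 4.58
tcp_pos: [0.4275, 0.2785, 0.3194]
ee_rot: [[0.93, 0.368, -0.003], [0.368, -0.93, -0.001], [-0.003, 0.0, -1.0]]
wrist_force: [-0.9, -0.3, -2.9]
gripper_width: 0.181
gripper_force: 30.0
```

```bash
python3 - <<'E'
from h import *
st((.4417,-.287,.30))
E
```

```text
t 4.58 p [0.4275 0.2785 0.3194] yaw 21.61 tilt 0.16 F [-0.88 -0.32 -2.93] g 15.7 30.0 j [ 51.   8.  -5.  -0. -77.  60.]
go tool cm [-19.5   53.1    2.01]
```

Request:
step_arm(targets="-0.7 1.8 0 0; -1.3 3.5 0 0; -1.3 3.5 0 0; -1.3 3.5 0 0; -1.3 3.5 0 0; -1.3 3.5 0 0; -1.3 3.5 0 0; -1.3 3.5 0 0; -1.3 3.5 0 0; -1.3 3.5 0 0; -1.3 3.5 0 0; -1.3 3.5 0 0")

```text
time_s: 5.58
tcp_pos: [0.436, -0.1523, 0.3185]
ee_rot: [[0.93, 0.369, -0.005], [0.369, -0.93, 0.001], [-0.004, -0.002, -1.0]]
wrist_force: [-0.2, 0.4, -1.3]
gripper_width: 0.181
gripper_force: 30.0
```

Request:
step_arm(targets="-1.3 3.5 0 0; -1.3 3.5 0 0; -1.3 3.5 0 0; -0.6 2.3 0 2; 0 0 0 5; 0 0 0 6; 0 0 0 6; 0 0 0 6; 0 0 0 6; 0 0 0 0; 0 0 0 0; 0 0 0 0")

```text
time_s: 6.58
tcp_pos: [0.4426, -0.286, 0.3193]
ee_rot: [[0.987, -0.161, -0.002], [-0.161, -0.987, 0.001], [-0.003, -0.001, -1.0]]
wrist_force: [-0.5, 0.8, -2.8]
gripper_width: 0.179
gripper_force: 30.0
```

```bash
python3 - <<'E'
from h import *
st((.4417,-.287,.17))
E
```

```text
t 6.58 p [ 0.4426 -0.286   0.3193] yaw -9.24 tilt 0.15 F [-0.5   0.75 -2.82] g 15.6 30.0 j [-15.   9.  -3.  -0. -78.  96.]
go tool cm [-0.03  0.12 14.93]
```

Request:
step_arm(targets="0 0.1 2 0; 0 0 3 0; 0 0 3 0; 0 0 3 0; 0 0 3 0; 0 0 2 0; 0 0 1 0; 0 0 0.8 0; 0 0 0 0; 0 0 0 0; 0 0 0 0; 0 0 0 0")

```text
time_s: 7.58
tcp_pos: [0.4438, -0.2875, 0.144]
ee_rot: [[0.987, -0.162, 0.003], [-0.162, -0.987, -0.001], [0.003, 0.001, -1.0]]
wrist_force: [0.5, -0.1, -1.6]
gripper_width: 0.183
gripper_force: 30.0
```

```bash
python3 - <<'E'
from h import *
st((.4417,-.287,.115))
x=cap('scene','s3')['frame'][200:325,250:395]
y=cap('top','t3')['frame'][180:270,365:445]
im=np.zeros((500,800,3),np.uint8); im[:400,:464]=cv2.resize(x,(464,400),interpolation=cv2.INTER_CUBIC); im[:378,464:]=cv2.resize(y,(336,378),interpolation=cv2.INTER_CUBIC)
cv2.imwrite('pics/c3.png',im)
E
```

```text
t 7.58 p [ 0.4438 -0.2875  0.144 ] yaw -9.35 tilt 0.18 F [ 0.47 -0.13 -1.58] g 15.9 30.0 j [-15.  17. -20.   0. -53.  96.]
go tool cm [-0.22 -0.02  2.9 ]
```

View pics/c3.png

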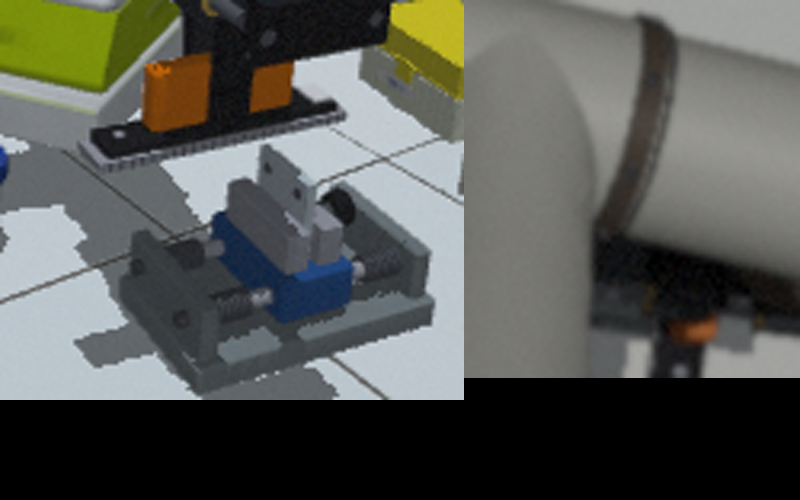

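Sole hangs level and square in front of/over the plate, rear part of file to the left as planned. Now feel down.

Request:
step_arm(targets="0 0 1 0; 0 0 1 0; 0 0 0.3 0; 0 0 0 0; 0 0 0 0; 0 0 0 0")

```text
time_s: 8.18
tcp_pos: [0.4431, -0.2873, 0.1196]
ee_rot: [[0.987, -0.163, 0.0], [-0.163, -0.987, -0.0], [0.0, 0.0, -1.0]]
wrist_force: [-0.1, -0.2, -1.4]
gripper_width: 0.183
gripper_force: 30.0
```

```bash
python3 - <<'E'
from h import *
st()
E
```

```text
t 8.18 p [ 0.4431 -0.2873  0.1196] yaw -9.36 tilt 0.01 F [-0.12 -0.19 -1.35] g 15.9 30.0 j [-15.  19. -21.   0. -50.  96.]
```

Request:
step_arm(targets="0.1 0 0.2 0; 0 0 0.1 0; 0 0 0 0; 0 0 0 0")

```text
time_s: 8.52
tcp_pos: [0.4439, -0.2874, 0.1166]
ee_rot: [[0.987, -0.163, 0.0], [-0.163, -0.987, -0.0], [0.0, 0.0, -1.0]]
wrist_force: [0.3, 0.3, -1.7]
gripper_width: 0.183
gripper_force: 30.0
```

Request:
step_arm(targets="0 0 0.1 0; 0 0 0 0; 0 0 0 0")

```text
time_s: 8.77
tcp_pos: [0.4439, -0.2873, 0.1156]
ee_rot: [[0.987, -0.163, -0.0], [-0.163, -0.987, -0.0], [-0.0, 0.0, -1.0]]
wrist_force: [0.3, -0.7, -1.7]
gripper_width: 0.185
gripper_force: 30.0
```

Request:
step_arm(targets="0 0 0.1 0; 0 0 0 0; 0 0 0 0")

```text
time_s: 9.02
tcp_pos: [0.444, -0.2875, 0.1147]
ee_rot: [[0.987, -0.163, 0.0], [-0.163, -0.987, -0.0], [0.0, 0.0, -1.0]]
wrist_force: [-0.1, 0.5, -0.7]
gripper_width: 0.179
gripper_force: 30.0
```

Request:
step_arm(targets="0 0 0.05 0; 0 0 0 0; 0 0 0 0")

```text
time_s: 9.27
tcp_pos: [0.4441, -0.2875, 0.1143]
ee_rot: [[0.987, -0.163, 0.001], [-0.163, -0.987, -0.0], [0.001, 0.0, -1.0]]
wrist_force: [-0.6, -0.5, -0.1]
gripper_width: 0.179
gripper_force: 30.0
```

Request:
step_arm(targets="0 0 0.05 0; 0 0 0 0; 0 0 0 0")

```text
time_s: 9.52
tcp_pos: [0.4442, -0.2875, 0.1139]
ee_rot: [[0.987, -0.163, 0.001], [-0.163, -0.987, -0.0], [0.001, 0.0, -1.0]]
wrist_force: [-0.3, 0.1, 1.4]
gripper_width: 0.182
gripper_force: 30.0
```

Request:
step_arm(targets="0 0 0.05 0; 0.3 0 0.05 0; 0.5 0 0 0")

```text
time_s: 9.77
tcp_pos: [0.4492, -0.2883, 0.1128]
ee_rot: [[0.987, -0.163, -0.006], [-0.163, -0.987, 0.001], [-0.006, -0.0, -1.0]]
wrist_force: [-6.3, 2.6, 8.8]
gripper_width: 0.181
gripper_force: 30.0
```

```bash
python3 - <<'E'
from h import *
st()
E
```

```text
t 9.77 p [ 0.4492 -0.2883  0.1128] yaw -9.39 tilt 0.33 F [-6.3   2.59  8.77] g 15.8 30.0 j [-15.  20. -21.   0. -50.  96.]
```

Request:
step_arm(targets="0.7 0 -0.04 0; 0.8 0 -0.03 0")

```text
time_s: 9.93
tcp_pos: [0.4641, -0.2909, 0.1134]
ee_rot: [[0.987, -0.163, -0.006], [-0.163, -0.987, 0.001], [-0.006, -0.0, -1.0]]
wrist_force: [-5.4, 0.6, 5.5]
gripper_width: 0.181
gripper_force: 30.0
```

```bash
python3 - <<'E'
from h import *
st()
E
```

```text
t 9.93 p [ 0.4641 -0.2909  0.1134] yaw -9.39 tilt 0.33 F [-5.35  0.63  5.52] g 15.8 30.0 j [-15.  21. -19.   0. -51.  96.]
```

Request:
step_arm(targets="0.8 0 0 0; 0.8 0 0 0")

```text
time_s: 10.1
tcp_pos: [0.48, -0.2935, 0.1133]
ee_rot: [[0.987, -0.163, -0.006], [-0.163, -0.987, 0.001], [-0.006, -0.0, -1.0]]
wrist_force: [-5.8, 0.0, 6.8]
gripper_width: 0.176
gripper_force: 30.0
```

```bash
python3 - <<'E'
from h import *
st()
E
```

```text
t 10.1 p [ 0.48   -0.2935  0.1133] yaw -9.39 tilt 0.36 F [-5.77  0.02  6.76] g 15.3 30.0 j [-15.  22. -17.   0. -52.  96.]
```

Request:
step_arm(targets="0.9 0 -0.02 0; 0.9 0 0 0; 0.8 0 0 0; 0.8 0 0 0")

```text
time_s: 10.43
tcp_pos: [0.5134, -0.299, 0.1132]
ee_rot: [[0.987, -0.163, -0.007], [-0.163, -0.987, 0.001], [-0.007, -0.0, -1.0]]
wrist_force: [-5.0, 0.3, 5.4]
gripper_width: 0.182
gripper_force: 30.0
```

```bash
python3 - <<'E'
from h import *
st()
E
```

```text
t 10.43 p [ 0.5134 -0.299   0.1132] yaw -9.39 tilt 0.41 F [-4.99  0.26  5.43] g 15.9 30.0 j [-15.  25. -12.   0. -53.  95.]
```

Request:
step_arm(targets="0.6 0 0 0; 0.4 0 -0.4 0; 0.2 0 -1 0; 0 0 -1 0; 0 0 0 0; 0 0 0 0; 0 0 0 0")

```text
time_s: 11.02
tcp_pos: [0.5274, -0.3009, 0.1375]
ee_rot: [[0.987, -0.163, 0.0], [-0.163, -0.987, 0.0], [0.0, -0.0, -1.0]]
wrist_force: [-0.4, -0.1, -2.6]
gripper_width: 0.179
gripper_force: 30.0
```

```bash
python3 - <<'E'
from h import *
st((.444,-.2875,.1138))
x=cap('scene','s4')['frame'][200:325,250:395]
cv2.imwrite('pics/c4.png',cv2.resize(x,(580,500),interpolation=cv2.INTER_CUBIC))
E
```

```text
t 11.02 p [ 0.5274 -0.3009  0.1375] yaw -9.39 tilt 0.03 F [-0.45 -0.07 -2.59] g 15.5 30.0 j [-14.  24.  -9.  -0. -57.  95.]
go tool cm [-8.45  0.04  2.37]
```

View pics/c4.png

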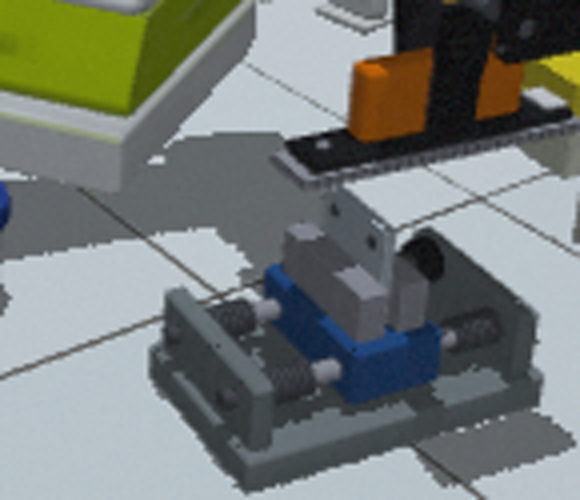

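The file is level, clear of the plate, and past it; carriage back at neutral. Bring it back in the air and start stroke 2.

Request:
step_arm(targets="-2.4 0 0 0; -3 0 0 0; -3 0 0 0; 0 0 1 0; 0 0 0.9 0; 0 0 0.2 0; 0 0 0 0; 0 0 0 0; 0 0 0 0")

```text
time_s: 11.82
tcp_pos: [0.4459, -0.2877, 0.1164]
ee_rot: [[0.987, -0.162, 0.0], [-0.162, -0.987, -0.0], [0.0, 0.0, -1.0]]
wrist_force: [0.5, 0.1, -1.7]
gripper_width: 0.177
gripper_force: 30.0
```

```bash
python3 - <<'E'
from h import *
st((.444,-.2875,.1134))
E
```

```text
t 11.82 p [ 0.4459 -0.2877  0.1164] yaw -9.35 tilt 0.03 F [ 0.49  0.05 -1.66] g 15.4 30.0 j [-15.  19. -21.   0. -50.  96.]
go tool cm [-0.19  0.01  0.3 ]
```

Request:
step_arm(targets="0 0 0.15 0; 0.2 0 0.1 0; 0.4 0 0.05 0; 0.7 0 0 0")

```text
time_s: 12.15
tcp_pos: [0.4568, -0.2897, 0.1139]
ee_rot: [[0.987, -0.163, -0.002], [-0.163, -0.987, 0.0], [-0.002, 0.0, -1.0]]
wrist_force: [-1.9, -0.1, 3.4]
gripper_width: 0.181
gripper_force: 30.0
```

```bash
python3 - <<'E'
from h import *
st()
E
```

```text
t 12.15 p [ 0.4568 -0.2897  0.1139] yaw -9.38 tilt 0.11 F [-1.94 -0.08  3.42] g 15.8 30.0 j [-15.  20. -20.   0. -50.  96.]
```

Request:
step_arm(targets="0.6 0 0.03 0; 0.6 0 0 0")

```text
time_s: 12.32
tcp_pos: [0.4697, -0.2918, 0.1136]
ee_rot: [[0.987, -0.163, -0.001], [-0.163, -0.987, -0.0], [-0.001, 0.0, -1.0]]
wrist_force: [-5.5, 0.2, 5.0]
gripper_width: 0.184
gripper_force: 30.0
```

```bash
python3 - <<'E'
from h import *
st()
E
```

```text
t 12.32 p [ 0.4697 -0.2918  0.1136] yaw -9.36 tilt 0.06 F [-5.53  0.19  4.99] g 16.0 30.0 j [-15.  21. -18.   0. -51.  96.]
```

Request:
step_arm(targets="0.8 0 0 0; 0.8 0 0 0; 0.8 0 0 0; 0.8 0 0 0; 0.8 0 0 0")

```text
time_s: 12.73
tcp_pos: [0.5088, -0.2982, 0.1134]
ee_rot: [[0.987, -0.163, -0.002], [-0.163, -0.987, 0.0], [-0.002, 0.0, -1.0]]
wrist_force: [-5.1, 0.4, 5.1]
gripper_width: 0.181
gripper_force: 30.0
```

```bash
python3 - <<'E'
from h import *
st()
E
```

```text
t 12.73 p [ 0.5088 -0.2982  0.1134] yaw -9.36 tilt 0.14 F [-5.09  0.39  5.15] g 15.7 30.0 j [-15.  24. -13.   0. -53.  95.]
```

Request:
step_arm(targets="0.8 0 0 0; 0.7 0 0 0; 0.4 0 -0.4 0; 0.2 0 -1 0; 0 0 -1 0; 0 0 0 0; 0 0 0 0; 0 0 0 0")

```text
time_s: 13.4
tcp_pos: [0.5296, -0.3013, 0.1372]
ee_rot: [[0.987, -0.163, 0.001], [-0.163, -0.987, 0.0], [0.001, -0.0, -1.0]]
wrist_force: [-0.0, -0.0, -2.6]
gripper_width: 0.179
gripper_force: 30.0
```

Request:
step_arm(targets="-2.4 0 0 0; -3 0 0 0; -3 0 0 0; 0 0 1 0; 0 0 0.9 0; 0 0 0.2 0; 0 0 0 0; 0 0 0 0; 0 0 0 0")

```text
time_s: 14.15
tcp_pos: [0.4478, -0.2881, 0.1161]
ee_rot: [[0.987, -0.163, 0.001], [-0.163, -0.987, -0.0], [0.001, 0.0, -1.0]]
wrist_force: [0.1, -0.2, -1.4]
gripper_width: 0.183
gripper_force: 30.0
```

```bash
python3 - <<'E'
from h import *
st((.4455,-.2877,.1132))
E
```

```text
t 14.15 p [ 0.4478 -0.2881  0.1161] yaw -9.35 tilt 0.03 F [ 0.14 -0.19 -1.36] g 15.9 30.0 j [-15.  19. -21.   0. -50.  96.]
go tool cm [-0.24  0.    0.29]
```

Request:
step_arm(targets="-0.3 0 0 0; 0 0 0 0; 0 0 0.15 0; 0.2 0 0.1 0; 0.4 0 0.06 0; 0.6 0 0 0")

```text
time_s: 14.65
tcp_pos: [0.4546, -0.2893, 0.1136]
ee_rot: [[0.987, -0.163, -0.003], [-0.163, -0.987, 0.0], [-0.003, 0.0, -1.0]]
wrist_force: [-4.5, 1.2, 4.5]
gripper_width: 0.179
gripper_force: 30.0
```

```bash
python3 - <<'E'
from h import *
st()
E
```

```text
t 14.65 p [ 0.4546 -0.2893  0.1136] yaw -9.38 tilt 0.14 F [-4.52  1.18  4.48] g 15.6 30.0 j [-15.  20. -20.   0. -50.  96.]
```

Request:
step_arm(targets="0.6 0 0.01 0; 0.6 0 0 0; 0.7 0 0 0; 0.8 0 0 0")

```text
time_s: 14.98
tcp_pos: [0.4819, -0.2938, 0.1133]
ee_rot: [[0.987, -0.163, -0.002], [-0.163, -0.987, 0.0], [-0.002, 0.0, -1.0]]
wrist_force: [-4.8, 1.9, 6.4]
gripper_width: 0.18
gripper_force: 30.0
```

Request:
step_arm(targets="0.8 0 0 0; 0.8 0 0 0; 0.8 0 0 0")

```text
time_s: 15.23
tcp_pos: [0.5057, -0.2978, 0.1133]
ee_rot: [[0.987, -0.163, -0.003], [-0.163, -0.987, 0.0], [-0.003, 0.0, -1.0]]
wrist_force: [-5.9, 0.8, 6.7]
gripper_width: 0.181
gripper_force: 30.0
```

```bash
python3 - <<'E'
from h import *
st()
E
```

```text
t 15.23 p [ 0.5057 -0.2978  0.1133] yaw -9.36 tilt 0.16 F [-5.95  0.83  6.71] g 15.8 30.0 j [-15.  24. -13.   0. -53.  95.]
```

Request:
step_arm(targets="0.8 0 -0.02 0; 0.8 0 0 0; 0.4 0 0 0; 0.4 0 -0.4 0; 0.2 0 -1 0; 0 0 -1 0; 0 0 0 0; 0 0 0 0; 0 0 0 0")

```text
time_s: 15.98
tcp_pos: [0.5316, -0.3016, 0.1372]
ee_rot: [[0.987, -0.163, 0.001], [-0.163, -0.987, 0.0], [0.001, -0.0, -1.0]]
wrist_force: [0.1, 0.3, -1.7]
gripper_width: 0.179
gripper_force: 30.0
```

Request:
step_arm(targets="-2.8 0 0 0; -3 0 0 0; -3 0 0 0; 0 0 1 0; 0 0 0.9 0; 0 0 0.2 0; 0 0 0 0; 0 0 0 0; 0 0 0 0")

```text
time_s: 16.73
tcp_pos: [0.4459, -0.2877, 0.1161]
ee_rot: [[0.987, -0.162, 0.0], [-0.162, -0.987, -0.0], [0.0, 0.0, -1.0]]
wrist_force: [-1.0, 0.8, -1.9]
gripper_width: 0.181
gripper_force: 30.0
```

```bash
python3 - <<'E'
from h import *
st((.4450,-.2877,.1132))
E
```

```text
t 16.73 p [ 0.4459 -0.2877  0.1161] yaw -9.35 tilt 0.03 F [-0.96  0.79 -1.9 ] g 15.7 30.0 j [-15.  19. -21.   0. -50.  96.]
go tool cm [-0.09  0.01  0.29]
```

A fourth, insurance stroke with the same numbers.

Request:
step_arm(targets="0 0 0.15 0; 0.2 0 0.1 0; 0.4 0 0.06 0; 0.6 0 0 0; 0.6 0 0.01 0")

```text
time_s: 17.15
tcp_pos: [0.4622, -0.2906, 0.1136]
ee_rot: [[0.987, -0.163, -0.002], [-0.163, -0.987, -0.0], [-0.001, 0.0, -1.0]]
wrist_force: [-4.2, 1.4, 4.5]
gripper_width: 0.18
gripper_force: 30.0
```

Request:
step_arm(targets="0.6 0 0 0; 0.7 0 0 0; 0.8 0 0 0; 0.8 0 0 0; 0.8 0 0 0; 0.8 0 0 0")

```text
time_s: 17.65
tcp_pos: [0.5066, -0.2979, 0.1133]
ee_rot: [[0.987, -0.163, -0.003], [-0.163, -0.987, 0.0], [-0.003, 0.0, -1.0]]
wrist_force: [-5.7, 1.4, 6.8]
gripper_width: 0.181
gripper_force: 30.0
```

Request:
step_arm(targets="0.8 0 -0.02 0; 0.8 0 0 0; 0.4 0 0 0; 0.4 0 -0.4 0; 0.2 0 -1 0; 0 0 -1 0; 0 0 -2 0; 0 0 -3 0; 0 0 -4 0; 0 0 -4 0; 0 0 -4 0; 0 0 -1 0")

```text
time_s: 18.65
tcp_pos: [0.5354, -0.3036, 0.3269]
ee_rot: [[0.987, -0.162, 0.016], [-0.162, -0.987, -0.007], [0.017, 0.005, -1.0]]
wrist_force: [0.6, -0.1, -0.3]
gripper_width: 0.18
gripper_force: 30.0
```

```bash
python3 - <<'E'
from h import *
st((.4353,.2857,.32))
E
```

```text
t 18.65 p [ 0.5354 -0.3036  0.3269] yaw -9.33 tilt 0.99 F [ 0.62 -0.13 -0.29] g 15.7 30.0 j [-14.  18.   9.   0. -80.  95.]
go tool cm [-19.43 -56.53   0.11]
```

Request:
step_arm(targets="-1.5 -0.5 0 0; -3 -1 0 0; -3 -2 0 0; -2.5 -3 0 0; -0.7 -3.8 0 0; -0.7 -3.8 0 0; -0.7 -3.8 0 0; -0.7 -3.8 0 0; -0.7 -3.8 0 0; -0.7 -3.8 0 0; -0.7 -3.8 0 0; -0.7 -3.8 0 0")

```text
time_s: 19.65
tcp_pos: [0.4384, 0.0897, 0.3181]
ee_rot: [[0.987, -0.162, 0.003], [-0.162, -0.987, 0.002], [0.002, -0.003, -1.0]]
wrist_force: [1.1, 0.5, -2.2]
gripper_width: 0.187
gripper_force: 30.0
```

Request:
step_arm(targets="-0.7 -3.8 0 0; -0.7 -3.8 0 0; -0.7 -3.8 0 0; -0.7 -3.8 0 0; -0.7 -3 0 0; 0 -1 0 -6; 0 0 0 -6; 0 0 0 -6; 0 0 0 -6; 0 0 0 -6; 0 0 0 0; 0 0 0 0")

```text
time_s: 20.65
tcp_pos: [0.4355, 0.2828, 0.3176]
ee_rot: [[0.937, 0.35, 0.001], [0.35, -0.937, 0.001], [0.001, -0.001, -1.0]]
wrist_force: [0.1, 0.1, -1.8]
gripper_width: 0.182
gripper_force: 30.0
```

```bash
python3 - <<'E'
from h import *
st((.4365,.287,.0205))
E
```

```text
t 20.65 p [0.4355 0.2828 0.3176] yaw 20.48 tilt 0.09 F [ 0.13  0.11 -1.85] g 15.8 30.0 j [ 51.   8.  -5.  -0. -77.  60.]
go tool cm [ 0.2  -0.32 29.71]
```

Correct sideways by 3 mm and descend to ~1 cm above, then feel.

Request:
step_arm(targets="0.2 -0.3 2 -0.5; 0 0 4 0; 0 0 4 0; 0 0 4 0; 0 0 4 0; 0 0 4 0; 0 0 3 0; 0 0 2 0; 0 0 1 0; 0 0 0.8 0; 0 0 0 0; 0 0 0 0")

```text
time_s: 21.65
tcp_pos: [0.4371, 0.2869, 0.0301]
ee_rot: [[0.933, 0.36, 0.002], [0.36, -0.933, 0.002], [0.002, -0.001, -1.0]]
wrist_force: [-0.4, 0.0, -1.5]
gripper_width: 0.183
gripper_force: 30.0
```

```bash
python3 - <<'E'
from h import *
st((.4365,.287,.0205))
x=cap('scene','s5')['frame'][150:240,120:230]
cv2.imwrite('pics/c5.png',cv2.resize(x,(660,540),interpolation=cv2.INTER_CUBIC))
E
```

```text
t 21.65 p [0.4371 0.2869 0.0301] yaw 21.12 tilt 0.13 F [-0.39  0.02 -1.54] g 15.9 30.0 j [ 51.  25. -27.   0. -37.  60.]
go tool cm [-0.06 -0.03  0.96]
```

View pics/c5.png

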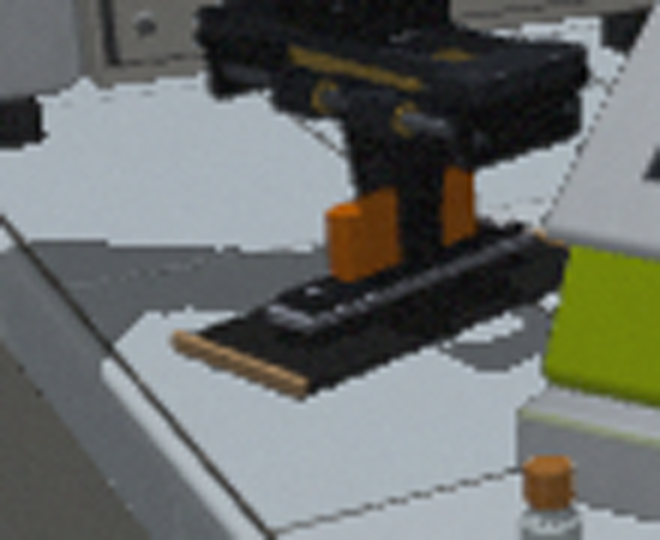

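The file hovers in line over the mat between the lips. Lower the remaining ~9 mm.

Request:
step_arm(targets="0 0 0.4 0; 0 0 0.3 0; 0 0 0.15 0; 0 0 0 0; 0 0 0 0; 0 0 0 0")

```text
time_s: 22.2
tcp_pos: [0.4364, 0.2862, 0.0208]
ee_rot: [[0.933, 0.361, 0.0], [0.361, -0.933, 0.0], [0.0, -0.0, -1.0]]
wrist_force: [0.2, -0.5, -2.0]
gripper_width: 0.181
gripper_force: 30.0
```

Request:
step_arm(targets="0 0 0.1 0; 0 0 0 0; 0 0 0 0")

```text
time_s: 22.45
tcp_pos: [0.4365, 0.2863, 0.0205]
ee_rot: [[0.933, 0.361, 0.001], [0.361, -0.933, 0.0], [0.001, -0.0, -1.0]]
wrist_force: [-1.8, -0.9, 6.7]
gripper_width: 0.181
gripper_force: 30.0
```

Request:
step_arm(targets="0 0 -0.05 0; 0 0 0 0; 0 0 0 0; 0 0 0 0; 0 0 0 0; 0 0 0 0; 0 0 0 0; 0 0 0 0", claw=6)

```text
time_s: 23.12
tcp_pos: [0.4364, 0.2861, 0.0201]
ee_rot: [[0.933, 0.36, -0.0], [0.36, -0.933, -0.0], [-0.0, 0.0, -1.0]]
wrist_force: [-0.0, -0.5, 0.4]
gripper_width: 0.662
gripper_force: 0.0
```

Request:
step_arm(targets="0 0 -0.5 0; 0 0 -1 0; 0 0 -2 0; 0 0 -3 0; 0 0 -4 0; 0 0 -4 0; 0 0 -4 0; 0 0 -3 0; -3 -2 0 0; -3 -3 0 0; -3 -3 0 0; -2 -3 0 0")

```text
time_s: 24.12
tcp_pos: [0.2934, 0.3476, 0.2366]
ee_rot: [[0.933, 0.36, 0.0], [0.36, -0.933, 0.002], [0.001, -0.002, -1.0]]
wrist_force: [0.4, 1.0, -0.3]
gripper_width: 0.688
gripper_force: 0.0
```

Request:
step_arm(targets="-1 -3.5 0 0; -1 -3.5 0 0; 0 -3.5 0 0; 0 -2 0 0; 0 0 0 0; 0 0 0 0; 0 0 0 0; 0 0 0 0")

```text
time_s: 24.78
tcp_pos: [0.2321, 0.4568, 0.2356]
ee_rot: [[0.933, 0.36, 0.0], [0.36, -0.933, 0.0], [0.0, -0.0, -1.0]]
wrist_force: [0.0, -0.2, 0.7]
gripper_width: 0.69
gripper_force: 0.0
```

```bash
python3 - <<'E'
from h import *
st()
x=cap('top','t6')['frame'][160:310,120:220]; y=cap('scene','s6')['frame'][150:325,100:400]
im=np.zeros((600,800,3),np.uint8); im[:600,:400]=cv2.resize(x,(400,600),interpolation=cv2.INTER_CUBIC); im[:233,400:]=cv2.resize(y,(400,233),interpolation=cv2.INTER_CUBIC)
cv2.imwrite('pics/c6.png',cv2.convertScaleAbs(im,alpha=1.4))
E
```

```text
t 24.78 p [0.2321 0.4568 0.2356] yaw 21.08 tilt 0.01 F [ 0.01 -0.22  0.68] g 60.0 0.0 j [ 81.  10. -14.  -0. -66.  30.]
```

View pics/c6.png

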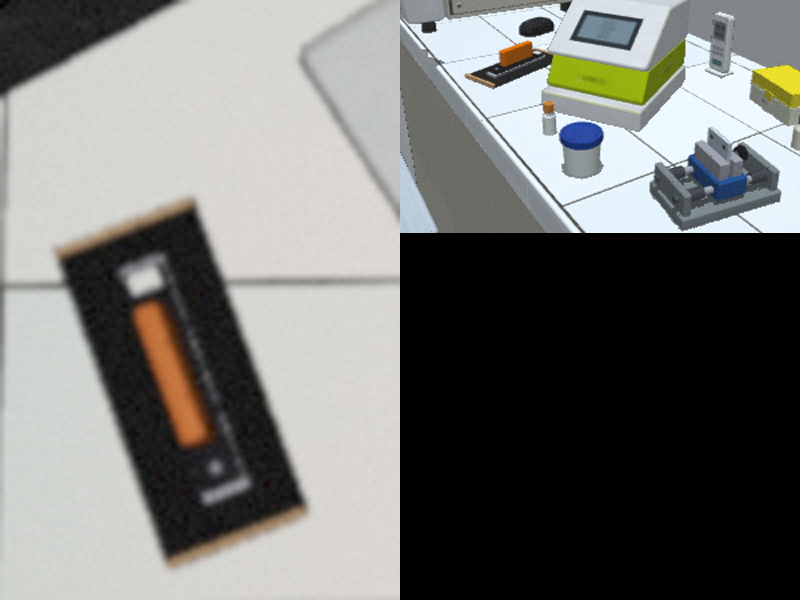

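The file lies flat, centred and lined up on its rest; bystanders and clamp stand as before. Handing in.

```bash
python3 -c "
from station import r
print(r.finish_job())"
```

```text
the job is handed in; nothing more can be done
None
```

I made four level forward strokes on the plate at about 7–8 N (up to about 11 N as the first began), lifting clear after each, then laid the file down released and centred on its rest and handed the job in at about 25 s; no verdict was returned.

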